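# Draw the organiser's tray into its notches and put the spice jar away behind it

### The arm

A 6-joint arm with a two-finger parallel gripper is mounted at the origin on a cart in front of the work surface, level with it; the furniture and walls round the work are solid. World frame = base frame: x ahead of the robot, y to its left, z up, the work surface at z = 0. Lengths are in m, angles in rad, forces in N, time in s.
With the tool pointing down it reaches from about 0.3 to 0.875 m from the base axis. Payload 6.4 kg.
Tool frame: the origin (TCP) lies midway between the tips of the shut fingers; the grasp point (between the pads) lies arm.tcp_to_grasp behind it (arm.tcp_to_grasp is the distance from the TCP to the grasp point, in m); z points along the fingers, y is the line along which they close (so a half turn about z gives the same grasp; the last joint's range is limited). The gripper opens to 85 mm and grips with 20 to 120 N. Pads are 22 mm wide; open, the fingers measure 114 mm over their backs; the gripper's body (76 mm by 85 mm) begins 54 mm behind the grasp point. The pads swing forward as they close: fully open they stand 13 mm farther back than shut.
Start: joints at [1.037, 0.181, 1.607, -0, 1.354, -0.206], TCP at [0.185, 0.544, 0.231] pointing down, gripper open.
Joint ranges: [-2.99, 2.99], [-0.89, 2.07], [0.3, 2.58], [-1.14, 4.28], [0, 2.63], [-3.12, 3.12]. Speed limits (rad/s): [2.57, 2.57, 3.01, 3.14, 3.14, 3.14].

### API

Orientations are given as a rotation vector (axis times angle).
In Python, from station import arm gives the robot as it stands.
- The arm moves only by the tool play_rows, never from a script. Its argument "motion" is a list of rows, each a list of 3 entries, a list of its own where there are three numbers: the shift along the tool's x, y, z in mm, then the turn, a rotation vector about the tool's x, y, z in rad, then the finger opening in mm, from 0 to 85.4. In form: [[[dx, dy, dz], [wx, wy, wz], gripper], ...]. A call has 1 to 10 rows; each row is the pose to reach, as a shift and turn from the pose commanded when the call began, along the tool's axes at that moment; what a row does not reach only later rows make up. A row lasts 1/12 s, in which the tool goes at most 41.7 mm and 7.16 degrees, less where a joint would pass 70% of its speed; a pose out of reach is approached as far as the arm can. A call with a gripper value outside its range is refused whole. The fingers move at their own pace and stop on an object; the grip force is fixed at half the most. Time passes only in rows, so rows that repeat a pose let the fingers close. It gives the time, the measured TCP pose, the force, the opening and the grip force at its end, in the units of the state.
- arm.sense(): the state, without advancing time (a new reading comes with each control period).
- arm.get_image(name): name is "scene" or "top" or "wrist"; returns the picture (480x640x3 uint8, blue, green, red); there is no depth.
- arm.get_calibration(name): a dict with "mtx" (3x3 intrinsics, pixels), "k1" (the pictures are not rectified: a ray, as slopes to the right and down, at radius r is drawn at 1 + k1 r^2 times it, then the intrinsics apply), "world_from_camera" (4x4, takes a point from camera to world coordinates). Camera axes: x right, y up, looking along -z (the intrinsics and any distortion apply to the point x, -y, -z); pixel columns grow to the right and rows downward; lengths in m; the calibration is good to about 2 mm. A picture is of the moment at which its call begins: read the wrist's pose just before it. get_calibration takes no time and is no camera call; for the wrist camera it gives the pose at the moment of the call.
- arm.finish_job(): hands the job in; it is judged then, once.
Trained networks look in the newest picture that a camera, given by its name, has taken for a name from the list of things; names that differ only in an ending like _2 or _b are one class to them, and where a whole thing is asked for, a point or a joint stands for the part that bears it (a point fixed in the world has none). Each returns a list of dicts, best first, with "confidence" (0 to 1); they miss things now and then, are a little off and sometimes report something else, mostly with a low value. They report only what shows in the picture. A call takes as long as a camera call. They do not tell look-alikes from the thing itself.
- arm.silhouettes(name, camera): "mask" (480x640 bool, what is visible of it) and "position" ([column, row] in pixels, amid what is visible of it).
The state is a dict: "time_s": time; "joint_positions": joint angles; "dq": joint speeds; "effort": joint torques, N m; "ee_pos": TCP position; "orientation": TCP orientation; "ft_force": force on the tool from outside, world axes, zero at the start; "torque": the same for the moment, N m; "gripper_width": finger opening in m; "gripper_force": force on a finger pad.
Only numpy, scipy, OpenCV 4.12 (cv2) and the standard library are available. Lean on these libraries where they do the work, as an engineer would, in place of code of your own. Each camera call takes 0.05 s, during which the arm holds its last target. There are 200 camera calls.

### The job

The organiser's sliding tray is parked over the rear jar pockets. Hook your fingertips behind its far wall and slide it towards you along the rails, tin and garlic aboard, until it drops into the notches, feeling for the stop and never hauling hard on the tray; then stand the green-capped spice jar upright in the middle rear pocket, right down on the floor of the box. Leave the other things as they are.

Things in the scene. Friction and masses are not known exactly. Their poses are not given: they have to be found in the camera images.
- organiser: fixed open beech box, 256 (x) x 186 (y) x 64 mm high, standing on the worktop; origin under its centre, its own -x side faces the robot, z up. Coffee capsules lie in the front part. In the rear is a row of three jar pockets, 53 (x) x 51 (y) mm each, floor 6 mm up, pocket walls up to 60 mm
- rail_top (a point): in the middle between the two aluminium rails that lie on the box's side walls, over the organiser's origin, 72 mm up, level with their running surface (192 mm wide over the fences, which reach 7 mm higher). Each rail has two notches, 5 mm deep with upright ends; rails are screwed on through slots, so the place of the notches differs at every start
- middle_pocket (a point): centre of the middle rear pocket, on its floor: 94.5 mm behind the organiser's origin, 6 mm above the worktop. Axes as the organiser's
- tray: loose brown wooden tray, 124 (x) x 176 (y) mm, about 0.5 kg; origin under its centre at the underside of its battens, axes as the organiser's; 5 mm walls from 7 to 43 mm above the origin, tray floor at 12 mm. It starts 34 to 40 mm behind the organiser's origin, over the pockets, with its origin at height 72 mm; when seated in the notches its origin is at 67 mm
- tray_batten (a point): middle of the front one of the tray's two dark cross battens, 54 mm in front of the tray's origin; both are 10 mm long, 7 mm high and ride on the rails with 2 mm side play. They drop into the notches with the tray's origin somewhere from 14 to 48 mm in front of the organiser's; up to 3 mm further they meet the hard ends of the notches
- tray_far_wall (a point): middle of the top edge of the tray's far wall, on its outer face (62 mm behind the tray's origin, 43 mm above it); 60 mm behind it are free. Sliding the tray takes 2 to 5 N; the load on it must stay below 20 N, or it rears up: meet the end of the notches at no more than about 15 mm/s and stop at 5 to 7 N
- tomato_tin: squat tomato tin, 75 mm across, 58 mm high, about 0.26 kg, standing in the tray; origin under its centre
- garlic: garlic bulb, 53 mm, in the tray; origin at its underside as it stands
- spice_jar: glass spice jar with a green cap, 46 mm across, 106 mm high, 0.11 kg, standing on the worktop to the left or right of the organiser; origin under its centre. The cap is a cylinder 45 mm across from 85 to 105 mm up, the body below it is 44 mm across
- red_jar: bystander: spice jar with a red cap, 41 mm across, 105 mm high; origin under its centre
- mug: bystander: white mug, 92x127x95 mm; origin under its centre
- onion: bystander: onion, 79 mm across, 85 mm high; origin under its centre
There are look-alikes about, which are no part of the job. Leave any blue or orange look-alike of the spice_jar alone.

How it is judged:
On the way, in this order (a step that is already met when the one before it is completed fails the run):
1. the fingers are hooked on the tray at its far wall and bear on it (x of the grasp point in the frame of tray above 0.03 m and z of the grasp point in the frame of tray below 0.08 m and contact force between the fingers and tray above 0.5 N), for 0.1 s.
2. the tray has slid forward off the pockets and dropped into the notches of both rails (z of tray in the frame of organiser below 0.0688 m and x of tray in the frame of organiser below -0.012 m and angle between tray's own z axis and vertical below 0.03 rad), for 0.3 s.
3. the green-capped jar stands upright in the middle rear pocket (horizontal distance between spice_jar and middle_pocket below 0.008 m and z of spice_jar in the frame of middle_pocket below 0.004 m and angle between spice_jar's own z axis and vertical below 0.12 rad), for 0.2 s.
At the end, for the whole second after the job is handed in: the tray lies level in the notches (origin under 68.8 mm above the organiser's base), the green-capped jar stands upright on the floor of the middle rear pocket (within 8 mm sideways, 4 mm in height), tin standing and garlic lying in the tray, all at rest (all of step 2 and all of step 3 and linear speed of each of spice_jar, tray below 0.02 m/s and horizontal distance between tomato_tin and tray below 0.08 m and z of tomato_tin in the frame of tray below 0.025 m and angle between tomato_tin's own z axis and vertical below 0.2 rad and horizontal distance between garlic and tray below 0.1 m and height (world z) of garlic above 0.07 m); the robot touches nothing.
It fails at once if the robot loads the tray with more than 20 N (contact force between any of the fingers, the arm and tray above 20 N).
It fails at once if the tray is lifted off its rails or tipped instead of slid (z of tray in the frame of organiser above 0.08 m or angle between tray's own z axis and vertical above 0.15 rad).
It fails at once if a bystander is disturbed (distance of any of red_jar, mug, onion from where it was at the start of the episode above 0.02 m or angle between red_jar's own z axis and vertical above 0.4 rad).
It also fails if it takes over 58 s, if anything falls off the work surface, if the arm or the gripper's body presses on something with over 40 N, if the wrist force passes 120 N, or if a joint passes its speed limit or range.

## Working session

There is one attempt and no reset: what is moved stays moved. The work goes in short steps, Python scripts to look and compute and a tool call to move; the robot and the scene stay as the last step left them, time stands still between calls to the robot, and variables do not carry over. Pictures are saved under pics/ and viewed, at most 12 in all, crops included, and the job is handed in when it is done.

Besides the shell and the picture viewer there is one more tool, called after "Request:" by a JSON object that holds its "name" and its "arguments". play_rows: Moves the arm, as the interface text tells. Its arguments: {"type":"object","properties":{"motion":{"type":"array"}},"required":["motion"]}

```bash
ls; mkdir -p pics; cat > h.py <<'E'
import numpy as np,cv2
from station import arm
from scipy.spatial.transform import Rotation as R
def ray(cam,px,cal=None):
    c=cal or arm.get_calibration(cam);K=np.array(c["mtx"]);T=np.array(c["world_from_camera"])
    d=np.array([(px[0]-K[0,2])/K[0,0],(px[1]-K[1,2])/K[1,1]]);s=d.copy()
    for _ in range(20): s=d/(1+c["k1"]*(s@s))
    v=T[:3,:3]@np.array([s[0],-s[1],-1]);return T[:3,3],v
def atz(cam,px,z,cal=None):
    o,v=ray(cam,px,cal);return o+v*(z-o[2])/v[2]
def proj(cam,p,cal=None):
    c=cal or arm.get_calibration(cam);K=np.array(c["mtx"]);T=np.array(c["world_from_camera"])
    q=T[:3,:3].T@(np.atleast_2d(p)-T[:3,3]).T
    s=np.array([q[0]/-q[2],-q[1]/-q[2]]);s=s*(1+c["k1"]*(s**2).sum(0))
    return np.c_[K[0,0]*s[0]+K[0,2],K[1,1]*s[1]+K[1,2]]
E
python3 - <<'E'
from h import *
s=arm.sense();print(s, arm.tcp_to_grasp)
for c in("scene","top"):
    im=arm.get_image(c);cv2.imwrite(f"pics/{c}0.png",im)
    k=arm.get_calibration(c);print(c,np.round(k["mtx"],1).tolist(),k["k1"],np.round(k["world_from_camera"],3).tolist())
    for n in("organiser","tray","spice_jar","tomato_tin","garlic","red_jar","mug","onion"):
        for d in arm.silhouettes(n,c):
            ys,xs=np.where(d["mask"]);print(c,n,round(d["confidence"],2),np.round(d["position"]),xs.min(),xs.max(),ys.min(),ys.max())
E
```

```text
pics
{'time_s': 0.0, 'joint_positions': array([ 1.03668675e+00,  1.81527930e-01,  1.60800292e+00,  3.30042729e-05,
        1.35380954e+00, -2.06299517e-01]), 'dq': array([-1.88305059e-04, -1.37319009e-03,  1.19844864e-03,  5.79664930e-04,
        3.43791652e-04,  5.77573104e-05]), 'effort': array([ 2.89553805e-03, -4.44864142e+01, -3.51342201e+01, -6.52436825e-05,
        8.76597769e-03,  2.55918746e-05]), 'ee_pos': array([0.18482027, 0.54390667, 0.23039399]), 'orientation': array([-5.12523187e-01, -3.09883147e+00,  2.54049205e-03]), 'ft_force': array([-0.00784343, -1.47969807,  0.06038397]), 'torque': array([-0.02339153,  0.02181191, -0.0158594 ]), 'gripper_force': 0.0, 'gripper_width': 0.0851162562729226} 0.0187
scene [[460.0, 0.0, 322.8], [0.0, 460.0, 246.6], [0.0, 0.0, 1.0]] -0.09231297206770527 [[0.7, 0.334, -0.631, -0.067], [-0.714, 0.356, -0.603, -0.606], [0.023, 0.873, 0.488, 0.571], [0.0, 0.0, 0.0, 1.0]]
scene organiser 0.88 [299. 284.] 243 387 250 330
scene tray 0.71 [327. 250.] 281 379 214 276
scene tray 0.51 [205. 230.] 194 215 219 242
scene spice_jar 0.95 [240. 252.] 230
[... 610 characters left out ...]
[[0.015, 0.991, -0.131, 0.433], [-1.0, 0.012, -0.027, -0.007], [-0.025, 0.131, 0.991, 1.17], [0.0, 0.0, 0.0, 1.0]]
top organiser 0.97 [331. 293.] 283 387 183 324
top tray 0.79 [328. 226.] 284 384 193 265
top spice_jar 0.88 [247. 349.] 233 263 334 362
top spice_jar 0.78 [198. 316.] 178 214 303 328
top spice_jar 0.72 [218. 272.] 201 232 258 284
top spice_jar 0.6 [248. 300.] 234 264 286 312
top tomato_tin 0.67 [353. 224.] 333 376 201 247
top tomato_tin 0.46 [461. 295.] 441 473 281 304
top garlic 0.62 [307. 239.] 292 321 226 254
top red_jar 0.59 [459. 293.] 440 473 281 304
top mug 0.59 [437. 148.] 414 465 110 174
top mug 0.34 [335. 287.] 283 387 183 324
top onion 0.79 [200. 197.] 177 219 177 215
```

View pics/scene0.png

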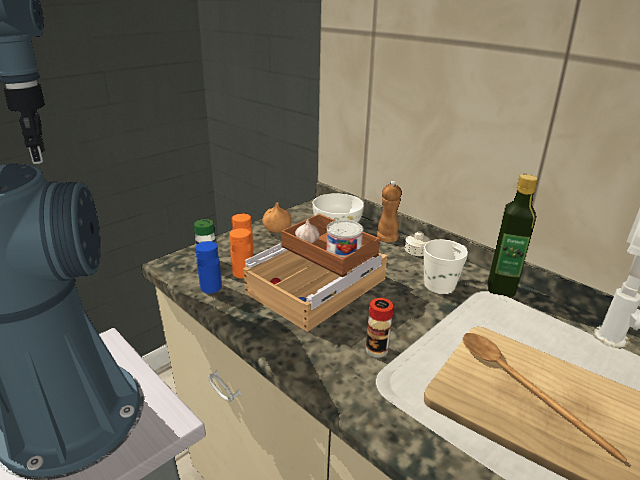

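View pics/top0.png

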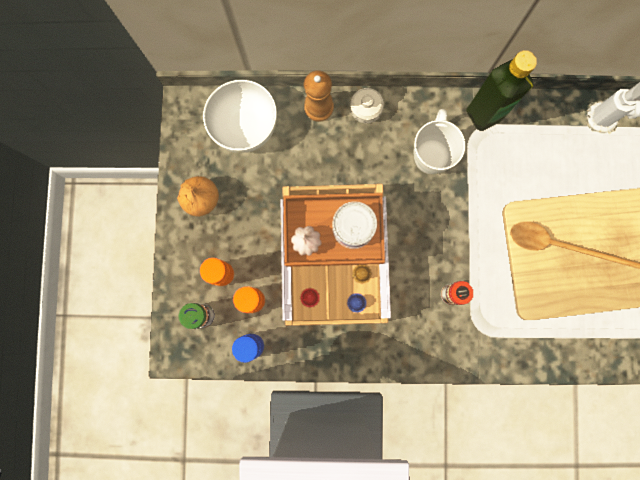

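Candidates for the jar (top picture, pixels): green cap (193,316), orange (216,272) and (248,300), blue (247,348). Red cap at (459,293) is the bystander. I choose the green one and check it with a close crop.

```bash
python3 - <<'E'
from h import *
im=cv2.imread("pics/top0.png");cv2.imwrite("pics/crop1.png",cv2.resize(im[170:370,160:420],None,fx=3,fy=3,interpolation=cv2.INTER_CUBIC))
for n,p in dict(green=(193,316),or1=(216,272),or2=(248,300),blue=(247,348)).items(): print(n,atz("top",p,.105).round(3))
for n,p in dict(bl=(287,324),br=(387,321),tl=(284,186),tr=(383,184)).items(): print(n,atz("top",p,.064).round(3))
print("onion",atz("top",(200,197),.04),"tin",atz("top",(354,224),.14),"gar",atz("top",(306,240),.11),"mug",atz("top",(440,148),.09))
E
```

```text
green [0.419 0.231 0.105]
or1 [0.497 0.193 0.105]
or2 [0.448 0.135 0.105]
blue [0.365 0.134 0.105]
bl [0.407 0.068 0.064]
br [ 0.415 -0.112  0.064]
tl [0.661 0.079 0.064]
tr [ 0.667 -0.105  0.064]
onion [0.64315048 0.24124367 0.04      ] tin [ 0.58012772 -0.04857588  0.14      ] gar [0.5549664  0.03448934 0.11      ] mug [ 0.72963859 -0.20728446  0.09      ]
```

View pics/crop1.png

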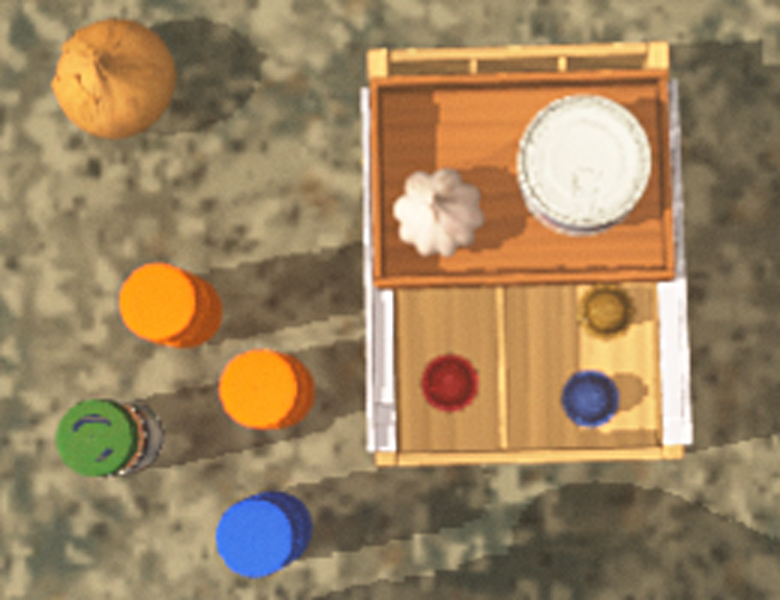

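```bash
cat >> h.py <<'E'
def fit(cam,px,loc,z,cal=None):
    "planar pose (x,y,yaw) from pixel points and local xy"
    P=np.array([atz(cam,p,zz,cal)[:2] for p,zz in zip(px,np.broadcast_to(z,len(px)))]);L=np.array(loc)
    a=L-L.mean(0);b=P-P.mean(0);th=np.arctan2((a[:,0]*b[:,1]-a[:,1]*b[:,0]).sum(),(a*b).sum())
    c,s=np.cos(th),np.sin(th);M=np.array([[c,-s],[s,c]]);t=P.mean(0)-M@L.mean(0)
    return t,th,(P-(L@M.T+t))*1000
def move(target,yaw):
    "shift (mm) and turn in tool axes to a tool-down pose with tool y at yaw from world y"
    s=arm.sense();Rn=R.from_rotvec(s["orientation"])
    Rt=R.from_matrix(np.array([[-np.cos(yaw),-np.sin(yaw),0],[-np.sin(yaw),np.cos(yaw),0],[0,0,-1]]).astype(float))
    return Rn.inv().apply(np.array(target)-s["ee_pos"])*1000,(Rn.inv()*Rt).as_rotvec()
E
python3 - <<'E'
from h import *
f=lambda x,y:(160+(x+.5)/3-.5,170+(y+.5)/3-.5)
o=fit("top",[f(378,464),f(684,458),f(368,48),f(668,42)],[(-.128,.093),(-.128,-.093),(.128,.093),(.128,-.093)],.064)
t=fit("top",[f(377,285),f(674,279),f(372,78),f(670,72)],[(-.062,.088),(-.062,-.088),(.062,.088),(.062,-.088)],.115)
for a in(o,t):print(a[0].round(4),round(a[1],4),a[2].round(1).tolist())
M=lambda th:np.array([[np.cos(th),-np.sin(th)],[np.sin(th),np.cos(th)]])
print("tray in org",M(o[1]).T@(t[0]-o[0]))
y=o[1]
far=t[0]+M(y)@[.062,0];print("far",far)
for d,z in((.03,.2),(.03,.1)):
    p=t[0]+M(y)@[.062+d,0];print(d,z,p.round(3),[v.round(3).tolist() for v in move([*p,z],y)])
E
```

```text
[ 0.5368 -0.0162] 0.0386 [[0.8, -1.2], [-0.1, 0.4], [0.4, 0.4], [-1.1, 0.4]]
[ 0.5746 -0.0146] 0.0321 [[0.8, -1.7], [0.9, 1.7], [-0.7, -0.1], [-0.9, 0.1]]
tray in org [0.03777765 0.00014016]
far [ 0.63654348 -0.01221639]
0.03 0.2 [ 0.667 -0.011] [[-634.601, -370.892, 31.312], [0.0, 0.0, -0.366]]
0.03 0.1 [ 0.667 -0.011] [[-634.598, -370.896, 131.312], [0.0, 0.0, -0.366]]
```

Request:
{"name": "play_rows", "arguments": {"motion": [[[-635,-371,20],[0,0,-0.366],40],[[-635,-371,20],[0,0,-0.366],40],[[-635,-371,20],[0,0,-0.366],40],[[-635,-371,20],[0,0,-0.366],40],[[-635,-371,20],[0,0,-0.366],40],[[-635,-371,20],[0,0,-0.366],40],[[-635,-371,20],[0,0,-0.366],40],[[-635,-371,20],[0,0,-0.366],40],[[-635,-371,20],[0,0,-0.366],40],[[-635,-371,20],[0,0,-0.366],40]]}}

```text
time_s: 1.73
ee_pos: [0.4521, 0.2362, 0.2206]
orientation: [-0.06, 3.14, 0.0]
ft_force: [1.3, 0.4, -0.3]
gripper_width: 0.04
gripper_force: 0.0
```

```bash
python3 - <<'E'
from h import *
y=.0386
p=np.array([.5746,-.0146])+.092*np.array([np.cos(y),np.sin(y)])
for z in(.2,.083):print([v.round(3).tolist() for v in move([*p,z],y)])
E
```

```text
[[-204.796, -255.247, 20.659], [0.0, 0.001, -0.0]]
[[-204.709, -255.274, 137.659], [0.0, 0.001, -0.0]]
```

Request:
{"name": "play_rows", "arguments": {"motion": [[[-205,-255,20],[0,0,0],40],[[-205,-255,20],[0,0,0],40],[[-205,-255,20],[0,0,0],40],[[-205,-255,20],[0,0,0],40],[[-205,-255,20],[0,0,0],40],[[-205,-255,20],[0,0,0],40],[[-205,-255,20],[0,0,0],40],[[-205,-255,20],[0,0,0],40],[[-205,-255,20],[0,0,0],40],[[-205,-255,20],[0,0,0],40]]}}

```text
time_s: 2.57
ee_pos: [0.6661, -0.0111, 0.1992]
orientation: [0.055, -3.14, -0.001]
ft_force: [-0.2, 1.6, -0.6]
gripper_width: 0.04
gripper_force: 0.0
```

```bash
python3 - <<'E'
from h import *
im=arm.get_image("wrist");cv2.imwrite("pics/w1.png",im)
c=arm.get_calibration("wrist");print(arm.sense()["ee_pos"],np.round(c["world_from_camera"],3).tolist())
f=[.6365,-.0122,.115];print(proj("wrist",[f,[.573,-.0146,.115]],c))
E
```

```text
[ 0.66546978 -0.00949958  0.19953329] [[-0.036, -0.953, -0.301, 0.588], [0.999, -0.035, -0.01, -0.012], [-0.001, -0.302, 0.953, 0.342], [0.0, 0.0, 0.0, 1.0]]
[[316.50837967 200.64909517]
 [316.09185032  91.43707863]]
```

View pics/w1.png

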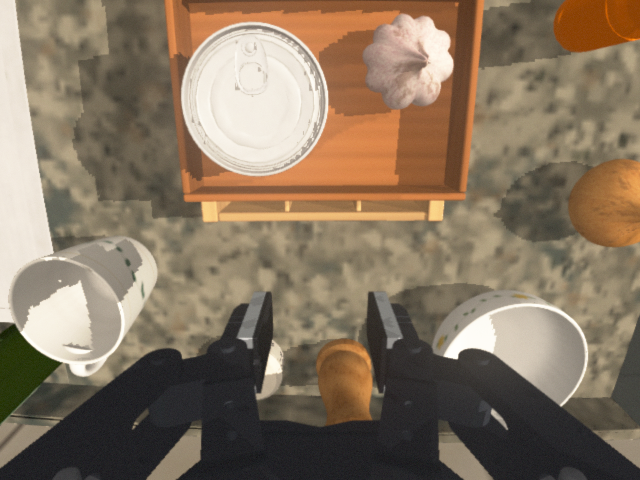

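Request:
{"name": "play_rows", "arguments": {"motion": [[[0,0,40],[0,0,0],40],[[0,0,80],[0,0,0],40],[[0,0,105],[0,0,0],40],[[0,0,116],[0,0,0],40],[[0,0,116],[0,0,0],40],[[0,0,116],[0,0,0],40],[[0,0,116],[0,0,0],40]]}}

```text
time_s: 3.2
ee_pos: [0.6674, -0.0087, 0.0872]
orientation: [-0.061, 3.137, -0.001]
ft_force: [0.6, -0.3, 0.6]
gripper_width: 0.0401
gripper_force: 0.0
```

Request:
{"name": "play_rows", "arguments": {"motion": [[[4,0,2],[0,0,0],40],[[8,0,2],[0,0,0],40],[[11,0,2],[0,0,0],40],[[13,0,2],[0,0,0],40],[[14,0,2],[0,0,0],40],[[15,0,2],[0,0,0],40],[[16,0,2],[0,0,0],40],[[17,0,2],[0,0,0],40]]}}

```text
time_s: 3.87
ee_pos: [0.6486, -0.0097, 0.0823]
orientation: [-0.06, 3.141, -0.0]
ft_force: [1.1, 0.6, -0.4]
gripper_width: 0.0403
gripper_force: 0.0
```

Request:
{"name": "play_rows", "arguments": {"motion": [[[1,0,0],[0,0,0],40],[[2,0,0],[0,0,0],40],[[3,0,0],[0,0,0],40],[[4,0,0],[0,0,0],40],[[5,0,0],[0,0,0],40],[[6,0,0],[0,0,0],40]]}}

```text
time_s: 4.37
ee_pos: [0.6427, -0.0099, 0.0823]
orientation: [-0.06, 3.141, -0.0]
ft_force: [3.6, -0.7, -1.5]
gripper_width: 0.0402
gripper_force: 1.6
```

Request:
{"name": "play_rows", "arguments": {"motion": [[[1.5,0,0],[0,0,0],40],[[3.5,0,0],[0,0,0],40],[[6,0,0],[0,0,0],40],[[8.5,0,0],[0,0,0],40],[[11,0,0],[0,0,0],40],[[13.5,0,0],[0,0,0],40],[[16,0,0],[0,0,0],40],[[18.5,0,0],[0,0,0],40],[[21,0,0],[0,0,0],40],[[23,0,0],[0,0,0],40]]}}

```text
time_s: 5.2
ee_pos: [0.6194, -0.0108, 0.0824]
orientation: [-0.06, 3.141, -0.0]
ft_force: [3.1, 0.8, -2.4]
gripper_width: 0.0396
gripper_force: 1.6
```

Request:
{"name": "play_rows", "arguments": {"motion": [[[2,0,0],[0,0,0],40],[[4,0,0],[0,0,0],40],[[6,0,0],[0,0,0],40],[[8,0,0],[0,0,0],40],[[10,0,0],[0,0,0],40],[[12,0,0],[0,0,0],40],[[14,0,0],[0,0,0],40],[[16,0,0],[0,0,0],40],[[17,0,0],[0,0,0],40],[[18,0,0],[0,0,0],40]]}}

```text
time_s: 6.03
ee_pos: [0.6016, -0.0115, 0.0823]
orientation: [-0.06, 3.141, -0.0]
ft_force: [3.7, 0.7, -2.0]
gripper_width: 0.0399
gripper_force: 1.7
```

Request:
{"name": "play_rows", "arguments": {"motion": [[[1,0,0],[0,0,0],40],[[2,0,0],[0,0,0],40],[[3,0,0],[0,0,0],40],[[4,0,0],[0,0,0],40],[[5,0,0],[0,0,0],40],[[6,0,0],[0,0,0],40],[[7,0,0],[0,0,0],40]]}}

```text
time_s: 6.62
ee_pos: [0.5946, -0.0118, 0.0824]
orientation: [-0.06, 3.141, -0.0]
ft_force: [3.1, 0.1, -1.7]
gripper_width: 0.0401
gripper_force: 1.8
```

Request:
{"name": "play_rows", "arguments": {"motion": [[[1,0,0],[0,0,0],40],[[2,0,0],[0,0,0],40],[[3,0,0],[0,0,0],40],[[4,0,0],[0,0,0],40]]}}

```text
time_s: 6.95
ee_pos: [0.5906, -0.0119, 0.0823]
orientation: [-0.06, 3.141, -0.0]
ft_force: [3.6, -0.3, -1.2]
gripper_width: 0.0396
gripper_force: 1.8
```

Request:
{"name": "play_rows", "arguments": {"motion": [[[1,0,0],[0,0,0],40],[[2,0,0],[0,0,0],40],[[3,0,0],[0,0,0],40]]}}

```text
time_s: 7.2
ee_pos: [0.5876, -0.012, 0.0823]
orientation: [-0.06, 3.141, -0.0]
ft_force: [3.2, 0.6, -0.3]
gripper_width: 0.0403
gripper_force: 1.8
```

Request:
{"name": "play_rows", "arguments": {"motion": [[[1,0,0],[0,0,0],40],[[2,0,0],[0,0,0],40],[[3,0,0],[0,0,0],40]]}}

```text
time_s: 7.45
ee_pos: [0.5846, -0.0121, 0.0823]
orientation: [-0.06, 3.141, -0.0]
ft_force: [4.0, 0.2, -1.7]
gripper_width: 0.0402
gripper_force: 1.8
```

Request:
{"name": "play_rows", "arguments": {"motion": [[[1,0,0],[0,0,0],40],[[2,0,0],[0,0,0],40],[[3,0,0],[0,0,0],40]]}}

```text
time_s: 7.7
ee_pos: [0.5816, -0.0122, 0.0823]
orientation: [-0.06, 3.141, -0.0]
ft_force: [3.9, -0.9, -0.7]
gripper_width: 0.04
gripper_force: 1.8
```

Request:
{"name": "play_rows", "arguments": {"motion": [[[1,0,0],[0,0,0],40],[[2,0,0],[0,0,0],40],[[3,0,0],[0,0,0],40]]}}

```text
time_s: 7.95
ee_pos: [0.5786, -0.0123, 0.0823]
orientation: [-0.06, 3.141, 0.0]
ft_force: [4.1, 0.8, -1.1]
gripper_width: 0.0403
gripper_force: 1.8
```

Request:
{"name": "play_rows", "arguments": {"motion": [[[1,0,0],[0,0,0],40],[[2,0,0],[0,0,0],40],[[3,0,0],[0,0,0],40]]}}

```text
time_s: 8.2
ee_pos: [0.5756, -0.0125, 0.0823]
orientation: [-0.06, 3.141, -0.0]
ft_force: [3.5, 0.6, -0.7]
gripper_width: 0.0399
gripper_force: 1.8
```

Request:
{"name": "play_rows", "arguments": {"motion": [[[1,0,0],[0,0,0],40],[[2,0,0],[0,0,0],40],[[3,0,0],[0,0,0],40]]}}

```text
time_s: 8.45
ee_pos: [0.5726, -0.0126, 0.0823]
orientation: [-0.06, 3.141, -0.0]
ft_force: [3.8, 0.1, -1.0]
gripper_width: 0.04
gripper_force: 1.8
```

Request:
{"name": "play_rows", "arguments": {"motion": [[[1,0,0],[0,0,0],40],[[2,0,0],[0,0,0],40],[[3,0,0],[0,0,0],40]]}}

```text
time_s: 8.7
ee_pos: [0.5696, -0.0127, 0.0823]
orientation: [0.06, -3.141, -0.0]
ft_force: [3.7, 0.4, -0.9]
gripper_width: 0.0402
gripper_force: 1.8
```

Request:
{"name": "play_rows", "arguments": {"motion": [[[1,0,0],[0,0,0],40],[[2,0,0],[0,0,0],40],[[3,0,0],[0,0,0],40]]}}

```text
time_s: 8.95
ee_pos: [0.5665, -0.0128, 0.0822]
orientation: [0.06, -3.141, -0.0]
ft_force: [2.8, -0.0, -2.2]
gripper_width: 0.0399
gripper_force: 1.7
```

Request:
{"name": "play_rows", "arguments": {"motion": [[[1,0,0],[0,0,0],40],[[2,0,0],[0,0,0],40],[[2.5,0,0],[0,0,0],40]]}}

```text
time_s: 9.2
ee_pos: [0.5648, -0.0128, 0.0824]
orientation: [-0.06, 3.139, 0.0]
ft_force: [7.8, 0.9, -3.8]
gripper_width: 0.0398
gripper_force: 3.6
```

Request:
{"name": "play_rows", "arguments": {"motion": [[[-0.5,0,0],[0,0,0],40],[[-1,0,0],[0,0,0],40]]}}

```text
time_s: 9.37
ee_pos: [0.5649, -0.0127, 0.0822]
orientation: [0.06, -3.14, -0.0]
ft_force: [0.3, 1.4, 0.6]
gripper_width: 0.0401
gripper_force: 0.5
```

```bash
python3 - <<'E'
from h import *
im=arm.get_image("scene");a=cv2.resize(im[190:340,220:420],None,fx=4,fy=4,interpolation=cv2.INTER_CUBIC)
cv2.imwrite("pics/s2.png",a)
# predicted corners near wall (tray front top edge) seated vs not
y=.0386;c,s=np.cos(y),np.sin(y)
for h in(.067,.072):
  for x in(-.040,-.043,-.046):
    P=[[.5368+c*(x+u)-s*v,-.0162+s*(x+u)+c*v,h+w] for u in(-.062,) for v in(.088,-.088) for w in(.043,.007)]
    print(h,x,((proj("scene",P)-[220,190])*4).round().astype(int).tolist())
E
```

```text
0.067 -0.04 [[134, 218], [138, 278], [384, 348], [383, 413]]
0.067 -0.043 [[130, 220], [133, 280], [380, 351], [379, 415]]
0.067 -0.046 [[125, 222], [129, 282], [375, 353], [374, 418]]
0.072 -0.04 [[134, 210], [137, 270], [385, 339], [383, 404]]
0.072 -0.043 [[129, 212], [133, 272], [380, 342], [379, 407]]
0.072 -0.046 [[125, 214], [128, 274], [376, 344], [375, 409]]
```

View pics/s2.png

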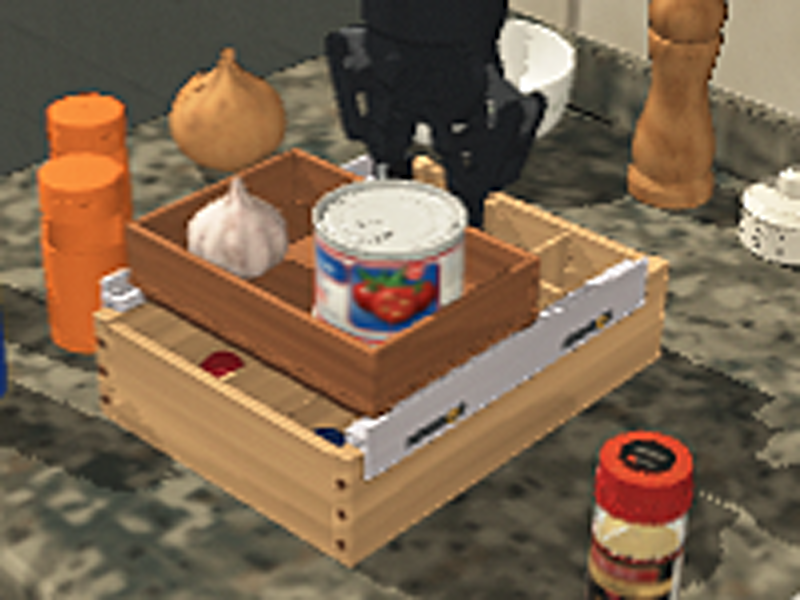

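Request:
{"name": "play_rows", "arguments": {"motion": [[[-8,0,0],[0,0,0],40],[[-20,0,0],[0,0,0],40],[[-35,0,-10],[0,0,0],40],[[-45,0,-40],[0,0,0],40],[[-45,0,-80],[0,0,0],40],[[-45,0,-120],[0,0,0],40],[[-45,0,-150],[0,0,0],40],[[-45,0,-160],[0,0,0],40],[[-45,0,-160],[0,0,0],40],[[-45,0,-160],[0,0,0],40]]}}

```text
time_s: 10.25
ee_pos: [0.6099, -0.0111, 0.2417]
orientation: [0.06, -3.14, -0.0]
ft_force: [0.4, -0.7, -0.2]
gripper_width: 0.0401
gripper_force: 0.0
```

```bash
python3 - <<'E'
from h import *
s=arm.sense();im=arm.get_image("wrist");c=arm.get_calibration("wrist");print(s["ee_pos"],s["ft_force"])
import pickle;pickle.dump(c,open("calw2.pkl","wb"))
y=.0386;k,q=np.cos(y),np.sin(y)
W=lambda u,v,h:[.5368+k*u-q*v,-.0162+q*u+k*v,h]
for n,P in dict(boxrear=[W(.128,.093,.064),W(.128,-.093,.064)],pocket=[W(.0945+a*.0265,b*.0255,.06) for a in(1,-1) for b in(1,-1)],traytop=[W(-.0435+a*.062,b*.088,.11) for a in(1,-1) for b in(1,-1)]).items(): print(n,proj("wrist",P,c).round(1).tolist())
sc=[(x/4+220-.4,z/4+190-.4) for x,z in((128,225),(378,352),(296,150),(538,258))]
for h in(.067,.072):
  print(h,((proj("scene",[W(-.0435+a*.062,b*.088,h+.043) for a in(-1,1) for b in(1,-1)])-sc)*4).round(1).tolist())
cv2.imwrite("pics/w3.png",im)
E
```

```text
[ 0.60987886 -0.01108935  0.24168499] [ 0.40900056 -0.71512979 -0.1850019 ]
boxrear [[417.6, 270.5], [215.9, 270.6]]
pocket [[344.3, 262.0], [289.1, 262.0], [345.5, 205.7], [287.6, 205.8]]
traytop [[438.1, 153.8], [193.5, 154.1], [452.2, -40.6], [178.2, -39.9]]
0.067 [[2.6, -3.0], [2.8, 0.9], [6.0, -5.0], [11.6, -2.1]]
0.072 [[2.1, -11.5], [3.0, -8.3], [5.9, -13.0], [12.1, -10.7]]
```

View pics/w3.png

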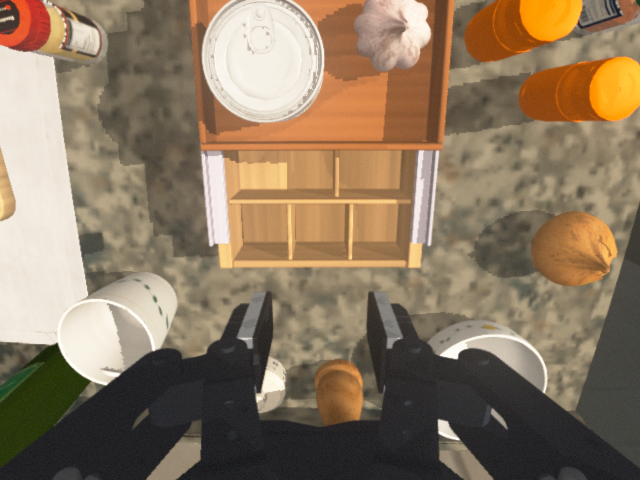

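```bash
python3 - <<'E'
from h import *
import pickle
c=pickle.load(open("calw2.pkl","rb"));print(np.round(c["mtx"],1).tolist(),c["k1"])
s=arm.sense();Rn=R.from_rotvec(s["orientation"])
for dz in(0,-.009,-.0187):print(dz,proj("wrist",[s["ee_pos"]+Rn.apply([0,b*.02,dz]) for b in(-1,1)],c).round(1).tolist())
im=cv2.imread("pics/w3.png")
cv2.imwrite("pics/w3c.png",np.hstack([cv2.resize(im[185:285,200:330],None,fx=3,fy=3),cv2.resize(im[185:285,310:440],None,fx=3,fy=3)]))
cv2.imwrite("pics/w3d.png",np.vstack([cv2.imread("pics/w3c.png"),cv2.resize(im[280:400,200:460],None,fx=3,fy=3)[:300]])) 
E
```

```text
[[374.5, 0.0, 319.4], [0.0, 374.5, 237.0], [0.0, 0.0, 1.0]] -0.05956394103414256
0 [[271.9, 309.2], [365.9, 309.2]]
-0.009 [[269.3, 320.0], [368.5, 320.1]]
-0.0187 [[266.0, 333.1], [371.6, 333.2]]
```

View pics/w3d.png

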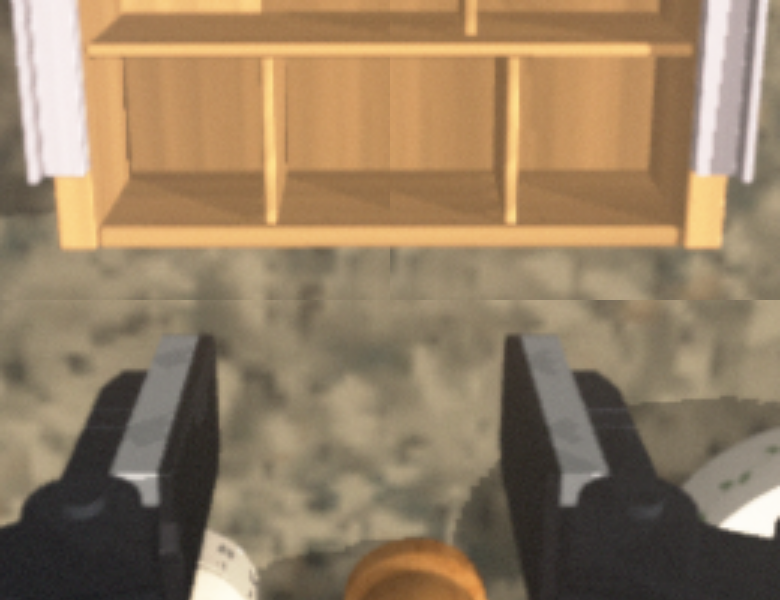

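Request:
{"name": "play_rows", "arguments": {"motion": [[[183,251,0],[0,0,0],68],[[183,251,0],[0,0,0],68],[[183,251,0],[0,0,0],68],[[183,251,0],[0,0,0],68],[[183,251,0],[0,0,0],68],[[183,251,0],[0,0,0],68],[[183,251,0],[0,0,0],68],[[183,251,0],[0,0,0],68],[[183,251,0],[0,0,0],68],[[183,251,0],[0,0,0],68]]}}

```text
time_s: 11.13
ee_pos: [0.416, 0.233, 0.2402]
orientation: [0.064, -3.137, 0.002]
ft_force: [0.4, 0.0, 0.7]
gripper_width: 0.0677
gripper_force: 0.0
```

```bash
python3 - <<'E'
from h import *
import pickle
c0=pickle.load(open("calw2.pkl","rb"))
# organiser from wrist: rear corners, divider ends
f=fit("wrist",[(220,267.5),(421.3,267.5),(290.7,202.5),(351,202.5),(291,259),(350.7,259)],[(.128,-.093),(.128,.093),(.068,-.027),(.068,.027),(.122,-.027),(.122,.027)],[.064,.064,.06,.06,.06,.06],c0)
print("org wrist",f[0].round(4),f[1],f[2].round(1).tolist())
s=arm.sense();im=arm.get_image("wrist");c=arm.get_calibration("wrist");cv2.imwrite("pics/w4.png",im);print(s["ee_pos"],s["orientation"])
hsv=cv2.cvtColor(im,cv2.COLOR_BGR2HSV);m=cv2.inRange(hsv,(40,70,30),(85,255,255))
n,l,st,ce=cv2.connectedComponentsWithStats(m)
for i in range(1,n):
    if st[i,4]>300: print(st[i],ce[i].round(1),atz("wrist",ce[i],.1,c).round(4))
for d in arm.silhouettes("spice_jar","wrist"): print(d["confidence"],d["position"])
print("expected cap px",proj("wrist",[[.418,.233,.106],[.418,.233,.085]],c))
E
```

```text
org wrist [ 0.5334 -0.0125] 0.03746382218725528 [[0.3, 0.3], [0.3, -0.5], [0.4, 0.6], [0.4, -0.5], [-0.6, -0.4], [-0.7, 0.5]]
[0.41603222 0.23303574 0.24017735] [ 6.40535612e-02 -3.13723522e+00  2.03221303e-03]
[ 296  195   58   61 2562] [324.8 224. ] [0.4181 0.2365 0.1   ]
0.97 [205.1, 146.3]
0.74 [320.3, 219.0]
0.73 [277.5, 297.2]
0.72 [212.7, 244.1]
expected cap px [[320.36312528 225.77574223]
 [320.36449737 218.8377937 ]]
```

View pics/w4.png

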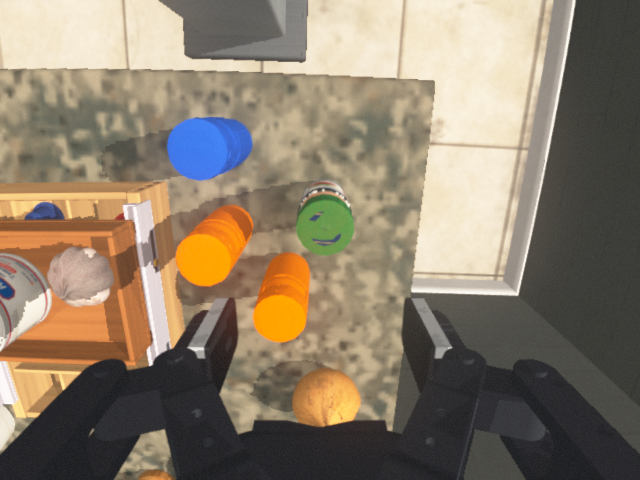

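Request:
{"name": "play_rows", "arguments": {"motion": [[[-2,3,40],[0,0,0],68],[[-2,3,80],[0,0,0],68],[[-2,3,115],[0,0,0],68],[[-2,3,140],[0,0,0],68],[[-2,3,158],[0,0,0],68],[[-2,3,168],[0,0,0],68],[[-2,3,170],[0,0,0],68],[[-2,3,170],[0,0,0],68]]}}

```text
time_s: 11.9
ee_pos: [0.4199, 0.235, 0.0719]
orientation: [0.058, -3.14, 0.001]
ft_force: [0.3, 0.2, -0.3]
gripper_width: 0.0679
gripper_force: 0.0
```

Request:
{"name": "play_rows", "arguments": {"motion": [[[0,0,0],[0,0,0],40],[[0,0,0],[0,0,0],40],[[0,0,0],[0,0,0],40],[[0,0,0],[0,0,0],40],[[0,0,0],[0,0,0],40],[[0,0,0],[0,0,0],40],[[0,0,0],[0,0,0],40]]}}

```text
time_s: 12.48
ee_pos: [0.421, 0.2361, 0.074]
orientation: [-0.061, 3.138, 0.001]
ft_force: [-0.5, 0.1, 6.5]
gripper_width: 0.0435
gripper_force: 60.8
```

Request:
{"name": "play_rows", "arguments": {"motion": [[[0,0,-10],[0,0,0],40],[[0,0,-40],[0,0,0],40],[[0,0,-80],[0,0,0],40],[[0,0,-115],[0,0,0],40],[[0,0,-140],[0,0,0],40],[[0,0,-150],[0,0,0],40],[[0,0,-150],[0,0,0],40]]}}

```text
time_s: 13.07
ee_pos: [0.4211, 0.2363, 0.2254]
orientation: [-0.06, 3.135, 0.002]
ft_force: [-0.1, -0.1, -1.6]
gripper_width: 0.0433
gripper_force: 61.4
```

```bash
python3 - <<'E'
from h import *
s=arm.sense();print(s["ee_pos"],s["gripper_width"],s["ft_force"])
print([v.round(2).tolist() for v in move([.628,-.0094,s["ee_pos"][2]],.0375)])
im=arm.get_image("wrist");cv2.imwrite("pics/w5.png",im)
E
```

```text
[0.42108408 0.23632511 0.22544583] 0.043310050029518876 [-0.07523043 -0.1177415  -1.62942881]
[[-197.32, -253.5, 0.78], [0.0, 0.01, 0.0]]
```

View pics/w5.png

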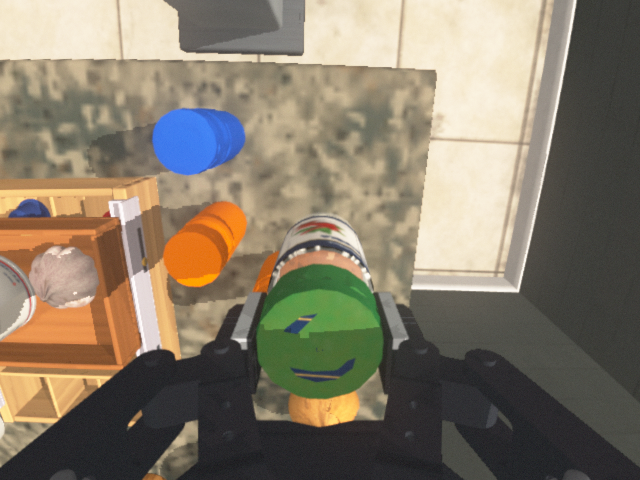

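```bash
python3 - <<'E'
from h import *
s=arm.sense();c=arm.get_calibration("wrist")
im=cv2.imread("pics/w5.png");hsv=cv2.cvtColor(im,cv2.COLOR_BGR2HSV)
m=cv2.inRange(hsv,(40,70,30),(85,255,255));ys,xs=np.where(m);print(xs.min(),xs.max(),ys.min(),ys.max())
from scipy.optimize import least_squares
# circle z=.2565 r=.0225: fit to the lower contour of the mask
cn=max(cv2.findContours(m,0,cv2.CHAIN_APPROX_NONE)[0],key=cv2.contourArea)[:,0];low=cn[cn[:,1]>320].astype(float)
for zt in(.2545,.2565):
  P=np.array([atz("wrist",p+[0,.3],zt,c)[:2] for p in low])
  r=least_squares(lambda q:np.hypot(*(P-q[:2]).T)-q[2],[.42,.236,.0225],loss="soft_l1",f_scale=.0005);print(zt,r.x.round(4),s["ee_pos"].round(4))
R0=R.from_rotvec(s["orientation"]).as_matrix();print("tool z",R0[:,2].round(4))
E
```

```text
256 383 229 397
0.2545 [0.4167 0.236  0.0221] [0.4198 0.2359 0.2229]
0.2565 [0.4153 0.236  0.0217] [0.4198 0.2359 0.2229]
tool z [ 1.9e-03  5.0e-04 -1.0e+00]
```

Request:
{"name": "play_rows", "arguments": {"motion": [[[-20,-25,-10],[0,0,0],40],[[-50,-63,-10],[0,0,0],40],[[-75,-95,-10],[0,0,0],40],[[-100,-126,-10],[0,0,0],40],[[-125,-158,-10],[0,0,0],40],[[-150,-189,-10],[0,0,0],40],[[-175,-220,-10],[0,0,0],40],[[-193,-243,0],[0,0,0],40],[[-201,-252.5,0],[0,0,0],40],[[-201,-252.5,0],[0,0,0],40]]}}

```text
time_s: 13.95
ee_pos: [0.6295, -0.0112, 0.218]
orientation: [0.055, -3.135, -0.001]
ft_force: [-0.2, 0.7, -1.8]
gripper_width: 0.0435
gripper_force: 61.5
```

Request:
{"name": "play_rows", "arguments": {"motion": [[[0,0,15],[0,0,0],40],[[0,0,35],[0,0,0],40],[[0,0,55],[0,0,0],40],[[0,0,65],[0,0,0],40],[[0,0,72],[0,0,0],40],[[0,0,72],[0,0,0],40],[[0,0,72],[0,0,0],40]]}}

```text
time_s: 14.53
ee_pos: [0.6299, -0.0082, 0.1505]
orientation: [0.061, -3.141, -0.0]
ft_force: [-0.1, 0.2, -0.8]
gripper_width: 0.0436
gripper_force: 61.5
```

```bash
python3 - <<'E'
from h import *
s=arm.sense();print(s["ee_pos"],s["gripper_width"],s["ft_force"])
a=arm.get_image("wrist");b=arm.get_image("scene");t=arm.get_image("top")
cv2.imwrite("pics/p6.png",np.hstack([cv2.resize(a[100:400,200:440],(480,600)),np.vstack([cv2.resize(b[160:320,260:430],(320,300)),cv2.resize(t[150:290,260:410],(320,300))])]))
E
```

```text
[ 0.62994604 -0.00824575  0.15049479] 0.04357035043497263 [-0.09387104  0.1627358  -0.75449782]
```

View pics/p6.png

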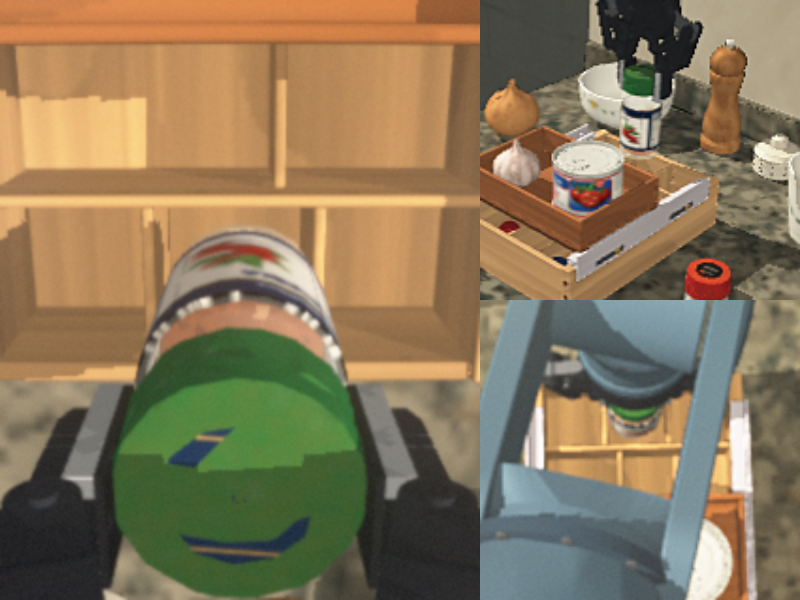

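Request:
{"name": "play_rows", "arguments": {"motion": [[[0,0,8],[0,0,0],40],[[0,0,14],[0,0,0],40],[[0,0,19],[0,0,0],40],[[0,0,24],[0,0,0],40],[[0,0,29],[0,0,0],40],[[0,0,33],[0,0,0],40]]}}

```text
time_s: 15.18
ee_pos: [0.6298, -0.0089, 0.1163]
orientation: [0.06, -3.14, -0.0]
ft_force: [0.5, -0.2, -0.2]
gripper_width: 0.0438
gripper_force: 61.5
```

In the pocket without contact; I go on down, slowing near the floor.

Request:
{"name": "play_rows", "arguments": {"motion": [[[0,0,6],[0,0,0],40],[[0,0,12],[0,0,0],40],[[0,0,18],[0,0,0],40],[[0,0,23],[0,0,0],40],[[0,0,27],[0,0,0],40],[[0,0,30],[0,0,0],40],[[0,0,32],[0,0,0],40]]}}

```text
time_s: 15.77
ee_pos: [0.63, -0.0088, 0.0848]
orientation: [0.06, -3.141, -0.0]
ft_force: [0.2, -0.2, -0.3]
gripper_width: 0.0438
gripper_force: 61.5
```

Request:
{"name": "play_rows", "arguments": {"motion": [[[0,0,1],[0,0,0],40],[[0,0,2],[0,0,0],40],[[0,0,3],[0,0,0],40]]}}

```text
time_s: 16.02
ee_pos: [0.6303, -0.0089, 0.0825]
orientation: [-0.06, 3.141, -0.0]
ft_force: [0.3, -0.6, -0.6]
gripper_width: 0.0433
gripper_force: 61.5
```

Request:
{"name": "play_rows", "arguments": {"motion": [[[0,0,1],[0,0,0],40],[[0,0,2],[0,0,0],40],[[0,0,2.5],[0,0,0],40]]}}

```text
time_s: 16.27
ee_pos: [0.6303, -0.0089, 0.0801]
orientation: [-0.06, 3.141, -0.0]
ft_force: [0.0, 0.3, 1.4]
gripper_width: 0.0439
gripper_force: 61.8
```

Request:
{"name": "play_rows", "arguments": {"motion": [[[0,0,0.5],[0,0,0],40],[[0,0,0.8],[0,0,0],40]]}}

```text
time_s: 16.43
ee_pos: [0.6307, -0.0089, 0.08]
orientation: [-0.06, 3.14, -0.0]
ft_force: [-1.2, 0.6, 7.1]
gripper_width: 0.0439
gripper_force: 62.0
```

Request:
{"name": "play_rows", "arguments": {"motion": [[[0,0,0],[0,0,0],62],[[0,0,0],[0,0,0],62],[[0,0,0],[0,0,0],62],[[0,0,0],[0,0,0],62],[[0,0,-10],[0,0,0],62],[[0,0,-30],[0,0,0],62],[[0,0,-65],[0,0,0],62],[[0,0,-100],[0,0,0],62],[[0,0,-130],[0,0,0],62],[[0,0,-130],[0,0,0],62]]}}

```text
time_s: 17.27
ee_pos: [0.6342, -0.0096, 0.2181]
orientation: [-0.06, 3.128, -0.004]
ft_force: [1.6, -1.0, 0.9]
gripper_width: 0.0618
gripper_force: 0.0
```

```bash
python3 - <<'E'
from h import *
s=arm.sense();print(s["ee_pos"],s["gripper_width"],s["ft_force"])
a=arm.get_image("wrist");b=arm.get_image("scene")
cv2.imwrite("pics/p7.png",np.hstack([cv2.resize(a[60:360,180:460],(420,450)),cv2.resize(b[190:310,270:370],(375,450))]))
E
```

```text
[ 0.6341619  -0.00955887  0.21811099] 0.06179087784986675 [ 1.55013886 -0.96941275  0.9104528 ]
```

View pics/p7.png

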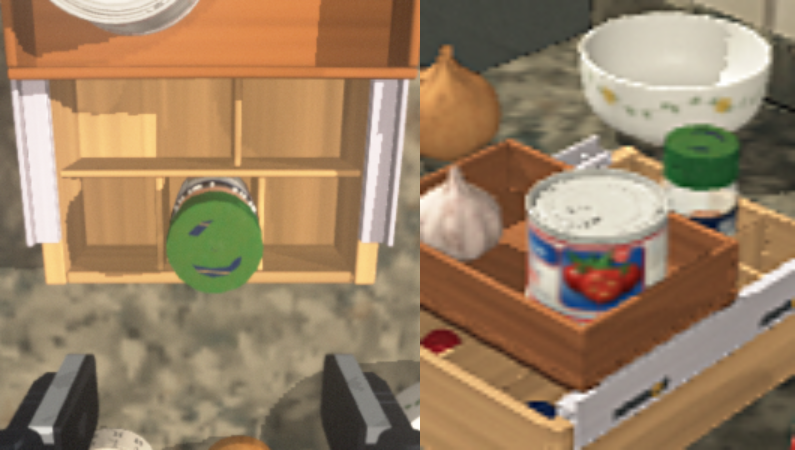

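The jar stands upright in the middle pocket, and the tray is level with the tin and garlic in it. I let it settle a moment, then hand in.

Request:
{"name": "play_rows", "arguments": {"motion": [[[0,0,0],[0,0,0],62],[[0,0,0],[0,0,0],62],[[0,0,0],[0,0,0],62],[[0,0,0],[0,0,0],62],[[0,0,0],[0,0,0],62]]}}

```text
time_s: 17.78
ee_pos: [0.6297, -0.0088, 0.208]
orientation: [0.06, -3.139, -0.001]
ft_force: [0.9, 0.9, -0.1]
gripper_width: 0.0622
gripper_force: 0.0
```

```bash
python3 -c "
from station import arm
print(arm.finish_job())"
```

```text
the job is handed in; nothing more can be done
None
```

I handed the job in at about 18 s: in the last pictures the tray is seated in the notches with tin and garlic aboard, and the green-capped jar stands upright on the floor of the middle rear pocket. The highest force I read on the tray was 7.8 N, just over the 5 to 7 N you asked for, and the hand-in returned no verdict.

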